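Seat a plot-marker head in the marking jig and clamp it

ROBOT

A 7-joint arm with a two-finger parallel gripper is mounted at the origin on the work surface. World frame = base frame: x ahead of the robot, y to its left, z up, the work surface at z = 0. Lengths are in m, angles in rad, forces in N, time in s.
With the tool pointing down it reaches from about 0.4 to 0.925 m from the base axis. Payload 4.1 kg.
Tool frame: the origin (TCP) lies midway between the tips of the shut fingers; the grasp point (between the pads) lies 19 mm behind it; z points along the fingers, y is the direction in which the jaws open and shut (so a half turn about z gives the same grasp; the last joint's range is limited). The gripper opens to 85 mm and grips with 20 to 120 N. Pads are 22 mm wide; open, the fingers measure 114 mm over their backs; the gripper's body (76 mm by 85 mm) begins 54 mm behind the grasp point. The pads swing forward as they close: fully open they stand 13 mm farther back than shut.
Start: joints at [-1.337, 0.398, 0.045, 1.537, -0.019, 1.207, -0.051], TCP at [0.212, 0.614, 0.231] pointing down, gripper open.
Joint ranges: [-2.82, 2.82], [-0.49, 2.23], [-1.37, 1.46], [0, 2.46], [-1.36, 4.5], [0.23, 2], [-2.94, 2.94]. Speed limits (rad/s): [2.57, 2.57, 3.14, 3.14, 3.14, 3.14, 3.14].

INTERFACE

Orientations are given as a unit quaternion [w, x, y, z].
In Python, from workcell import env gives the robot as it stands. The module is installed in compiled form; this text tells all that it offers.
- The arm moves only by the shell command python3 -m inch 'ROWS' [OPENING] [FORCE]. ROWS is JSON, a list of rows, each a list of 4 numbers: the shift along the tool's x, y, z in mm, then the turn about the tool's z in rad. In form: [[dx, dy, dz, yaw], ...]. A call has exactly 5 rows; each row is the pose to reach, as a shift and turn from the pose measured when the call began, along the tool's axes at that moment; what a row does not reach only later rows make up. A row lasts 1/12 s, in which the tool goes at most 41.7 mm and 7.16 degrees, less where a joint would pass 70% of its speed; a pose out of reach is approached as far as the arm can. A call with a gripper value outside its range is refused whole. OPENING is the opening, from 0 (shut) to 1 (fully open), set as the call begins (- or left out, the last holds). The fingers move at their own pace and stop on an object; FORCE is the grip in N (left out, the last holds). Time passes only in rows, so rows that repeat a pose let the fingers close, or fill a call up. It gives the time, the measured TCP pose, the force and the opening at its end, in the units of the state.
- env.sense(): the state, without advancing time (a new reading comes with each control period).
- env.get_image(name): name is "scene" or "top"; returns a dict with "image" (400x640x3 uint8, red, green, blue), "fov_y" (degrees; the focal length in pixels is half the picture's height over the tangent of half this angle, whatever the lens; pixels are square), "cx", "cy" (the principal point, pixels), "xyz" and "attitude" of the camera in the world. Camera axes: x right, y down, z forward; pixel columns grow to the right and rows downward; lengths in m; the calibration is good to about 2 mm. A picture is of the moment at which its call begins. There is no depth.
- env.hand_in(): hands the job in, once; it reports no verdict.
The state is a dict: "time_s": time; "joint_pos": joint angles; "qvel": joint speeds; "tau": joint torques, N m; "eef_pos": TCP position; "tcp_rot": TCP orientation; "force": force on the tool from outside, world axes, zero at the start; "ft_torque": the same for the moment, N m; "width": opening from 0.0 (shut) to 1.0 (fully open).
Only numpy, scipy, OpenCV 4.12 (cv2) and the standard library are available. Lean on these libraries where they do the work, as an engineer would, in place of code of your own. Each camera call takes 0.05 s, during which the arm holds its last target.

TASK

Put the wooden marker head into the marking jig, socket side down, and slide it gently along the channel until you feel its socket drop over the jig's locating peg and it sits fully down on the channel floor. Only then swing the hinged hold-down arm over onto it and leave it closed. Do not force the wood down, and do not knock the other things on the bench about.

Things in the scene. Friction and masses are not known exactly. Their poses are not given: they have to be found in the camera images.
- marker: The marker head: bare cedar block 100 mm long (x), 44 mm wide (y), 36 mm tall (z, up), about 80 g. Origin: centre of its underside, where a square stake socket, 17.5 mm wide and 14 mm deep, is hidden. It lies on the bench right way up and is the same turned half round. It is the shorter, fatter of the two loose bare blocks.
- jig: The marking jig, fixed to the bench: plywood base 225 x 110 x 12 mm with a straight channel between two aluminium rails. x runs along the channel to the hinge posts, z up; origin on the bench under the channel's centre. The channel is 47 mm wide, 150 mm long, open-ended; rails rise 12 mm above its floor and flare at the top. Its floor is a rubber-backed wooden bed that gives 1 mm under 20 N.
- seat (a point): Centre of the channel floor, 18 mm above the bench, axes as the jig. A fast round steel peg, 12 mm across, stands 6 mm above the floor on the centre line, anywhere within 18 mm of this point along +-x; its place is not reported. A marker head with its socket within 2 mm of the peg drops 6 mm to the floor (underside at this height); else it rides on the peg, too high.
- hinge (a point): Hinge axis of the hold-down arm: along the jig's y, 105 mm from the seat along the jig's x and 46 mm above the channel floor. Two posts 30 mm long (x), spanning 40 mm in y and rising to 56 mm above the channel floor, carry it.
- clamp_end (a point): Free end of the hold-down arm, on its middle line, 158 mm from the hinge. The arm is a steel bar 16 mm wide and 10 mm thick; the last 48 mm are a turned wooden handle 16 to 22 mm thick. A rubber foot under it, 95 mm from the hinge and 16 mm across, meets the top of a seated marker head.
- clamp (a joint): Angle of the hold-down arm (rad): 0 when level over the channel, its foot just on a fully seated marker head; 1.57 upright; grows as it opens away from the channel; stops at 0 and 1.9. It starts open, about upright. The hinge is stiff (0.16 Nm) and the arm stays where left; 1 to 3 N at the handle moves it.
- offcut: Bystander: loose bare block of cedar, 160 x 30 x 22 mm. Origin at the centre of its underside, x along it.
- small_pot: Bystander: empty green plastic pot, 80 mm across the rim, 75 mm tall, loose. Origin at the centre of its underside.
- twine_spool: Bystander: wooden twine spool standing on end, 52 mm across, 57 mm tall, loose. Origin at the centre of its underside.
- dibber: Bystander: turned wooden dibber lying on the bench, 175 mm long, 28 mm thick. Origin at its pointed end, x along it.
- trowel: Bystander: hand trowel lying on the bench, 290 mm long, 60 mm wide. Origin where the blade meets the neck, x towards the blade's tip.
- hose_fitting: Bystander: brass hose fitting standing on end, 40 mm across, 50 mm tall, loose. Origin at the centre of its underside.
There are look-alikes about, which are no part of the job. Leave any black look-alike of the marker alone.

How it is judged:
On the way, in this order (a step that is already met when the one before it is completed fails the run):
1. The marker head sits fully down in the jig's channel, over the peg, with the hold-down arm still open (z of marker in the frame of seat between -0.003 and 0.0018 m and horizontal distance between marker and seat below 0.025 m and angle between marker's own z axis and vertical below 0.04 rad and value of joint clamp above 1 rad), for 0.3 s.
2. The hold-down arm is closed onto the seated marker head (value of joint clamp below 0.03 rad and z of marker in the frame of seat below 0.0018 m), for 0.2 s.
At the end, for the whole second after the job is handed in: The marker head lies at rest in the jig's channel, right way up and level (within 0.04 rad), along the channel (within 0.12 rad), its underside within 1.8 mm of the channel floor and its middle within 25 mm of the seat point, and the hold-down arm is closed over it (joint below 0.03 rad) (all of step 2 and z of marker in the frame of seat above -0.003 m and horizontal distance between marker and seat below 0.025 m and angle between marker's own z axis and vertical below 0.04 rad and angle between the x axis of marker and the x axis of seat, either way round below 0.12 rad and linear speed of marker below 0.02 m/s); the robot touches nothing.
It fails at once if The marker head is pressed against the jig or its peg with more than 40 N (contact force between marker and jig above 40 N).
It fails at once if The hold-down arm is swung down (below 0.5 rad) while the marker head is not fully down (more than 3 mm off the channel floor, or not in the jig) (value of joint clamp below 0.5 rad and (z of marker in the frame of seat above 0.003 m or horizontal distance between marker and seat above 0.03 m)).
It fails at once if A bystander (offcut, pot, spool, fitting, dibber or trowel) is moved by more than 40 mm (distance of any of offcut, small_pot, twine_spool, dibber, trowel, hose_fitting from where it was at the start of the episode above 0.04 m).
It also fails if it takes over 72 s, if anything falls off the work surface, if the arm or the gripper's body presses on something with over 40 N, if the wrist force passes 120 N, or if a joint passes its speed limit or range.

## Working session

There is one attempt and no reset: what is moved stays moved. The work goes in short steps, Python scripts to look and compute and a shell command to move; the robot and the scene stay as the last step left them, time stands still between calls to the robot, and variables do not carry over. Pictures are saved under pics/ and viewed, and the job is handed in when it is done.

```bash
mkdir -p pics; ls; python3 - <<'E'
from workcell import env
import cv2
s=env.sense();print({k:s[k] for k in s})
for n in("scene","top"):
    d=env.get_image(n);cv2.imwrite(f"pics/{n}0.png",d["image"][:,:,::-1]);print({k:d[k] for k in d if k!="image"})
E
```

```text
pics
{'time_s': 0.0, 'joint_pos': array([-1.33700679,  0.39917271,  0.04502997,  1.53790265, -0.0186887 ,
        1.20686449, -0.05069485]), 'qvel': array([-2.96191640e-04,  1.42348667e-03,  9.74260156e-04, -1.90384019e-04,
        4.90401759e-04, -4.61737158e-05,  1.07522690e-03]), 'tau': array([-3.00600723e-04, -4.75143707e+01,  1.36458848e+00, -2.54214764e+01,
        1.16291188e-02,  9.51416296e-03,  7.72328889e-06]), 'eef_pos': array([0.21211638, 0.61374491, 0.23026576]), 'tcp_rot': array([-8.90028193e-05,  1.65566544e-01,  9.86198151e-01, -9.58884299e-04]), 'force': array([ 0.33578124,  0.37918174, -0.65217418]), 'ft_torque': array([ 0.0121799 ,  0.02356028, -0.01921278]), 'width': 0.9994816271380004}
{'fov_y': 51.661253522030734, 'cx': 327.26220705018164, 'cy': 196.57217818777605, 'xyz': array([ 1.01305234, -0.46298185,  0.8340416 ]), 'attitude': array([-0.34052447,  0.84550139,  0.38286933, -0.15027162])}
{'fov_y': 56.050067754240466, 'cx': 313.36526029164224, 'cy': 202.804555379009, 'xyz': array([2.76930328e-01, 7.55617386e-04, 1.24759738e+00]), 'attitude': array([ 0.07074863, -0.69354668,  0.71389654, -0.06587382])}
```

View pics/scene0.png

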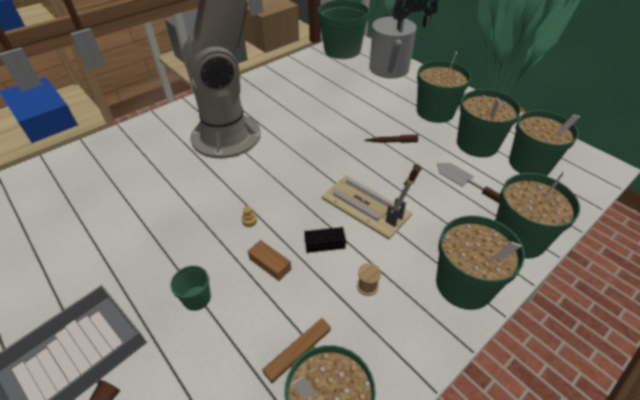

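View pics/top0.png

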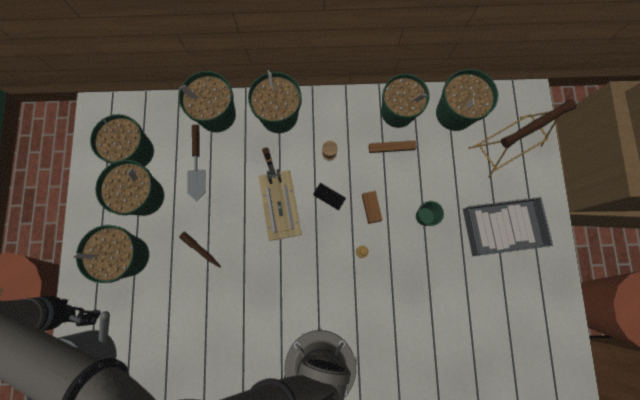

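```bash
cat > h.py <<'E'
import numpy as np, cv2
from scipy.spatial.transform import Rotation as R
from workcell import env
def rot(q): return R.from_quat([q[1],q[2],q[3],q[0]])
class Cam:
    def __init__(s,name):
        d=env.get_image(name); s.im=d["image"][:,:,::-1].copy(); s.f=200/np.tan(np.radians(d["fov_y"])/2)
        s.cx,s.cy,s.p,s.R=d["cx"],d["cy"],d["xyz"],rot(d["attitude"]).as_matrix()
    def proj(s,P):
        c=(np.atleast_2d(P)-s.p)@s.R; return c[:,:2]/c[:,2:]*s.f+[s.cx,s.cy]
    def ray(s,uv):
        uv=np.atleast_2d(uv).astype(float); c=np.c_[(uv-[s.cx,s.cy])/s.f,np.ones(len(uv))]; return c@s.R.T
    def plane(s,uv,z):
        d=s.ray(uv); return s.p+d*((z-s.p[2])/d[:,2])[:,None]
def tri(c1,u1,c2,u2):
    a=c1.ray(u1)[0];b=c2.ray(u2)[0];A=np.c_[a,-b]
    t=np.linalg.lstsq(A,c2.p-c1.p,rcond=None)[0]
    x=c1.p+a*t[0];y=c2.p+b*t[1];return (x+y)/2,np.linalg.norm(x-y)
def crop(im,x,y,w,h,k,fn):
    cv2.imwrite(fn,cv2.resize(im[y:y+h,x:x+w],None,fx=k,fy=k,interpolation=cv2.INTER_CUBIC))
E
python3 - <<'E'
from h import *
T=Cam("top");S=Cam("scene")
for c in(T,S): print(c.f,c.proj([[0,0,0],[.212,.614,.231],[.5,0,0]]))
crop(T.im,160,110,280,160,2.85,"pics/t1.png")
crop(S.im,220,120,220,160,3.6,"pics/s1.png")
E
```

```text
375.74914257947313 [[319.95319645 366.90178036]
 [ 84.57033733 308.20934006]
 [315.30547581 209.01339425]]
413.15611822478274 [[225.75198839 136.09195139]
 [411.28912158  33.26731717]
 [328.07524777 225.90339483]]
```

View pics/t1.png

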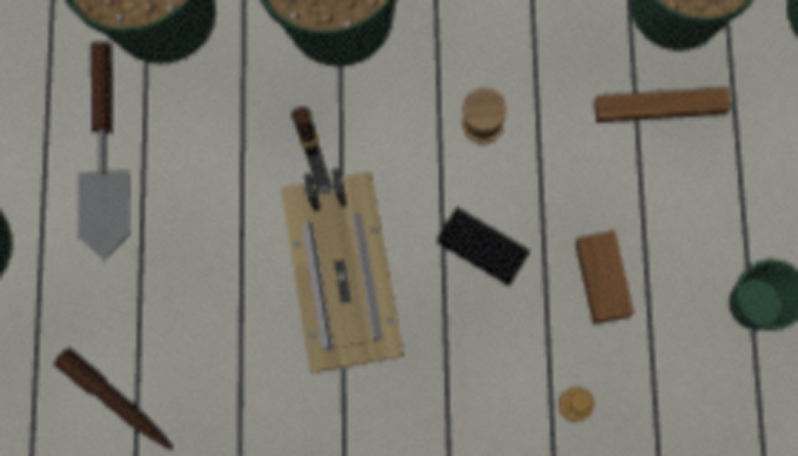

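View pics/s1.png

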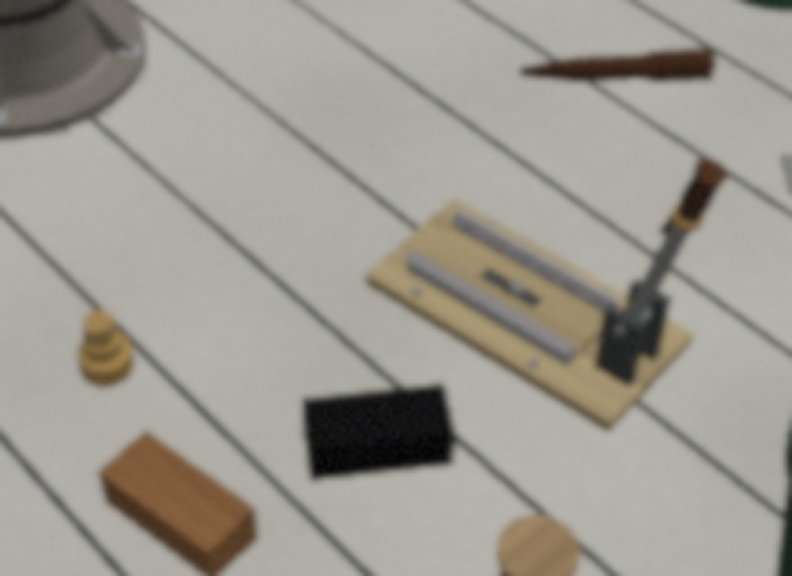

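```bash
python3 - <<'E'
from h import *
T=Cam("top");S=Cam("scene")
for nm,c,box in(("top",T,(355,185,35,45)),("scene",S,(240,235,60,48))):
    x,y,w,h=box; p=c.im[y:y+h,x:x+w]; hsv=cv2.cvtColor(p,cv2.COLOR_BGR2HSV)
    m=((hsv[...,1]>90)).astype(np.uint8)
    n,l,st,ce=cv2.connectedComponentsWithStats(m); i=1+np.argmax(st[1:,4]); print(nm,st[i],ce[i]+[x,y])
    m=(l==i).astype(np.uint8); 
    cn=max(cv2.findContours(m,cv2.RETR_EXTERNAL,cv2.CHAIN_APPROX_NONE)[0],key=cv2.contourArea)
    print(cv2.minAreaRect(cn))
    hull=cv2.convexHull(cn)[:,0]; ap=cv2.approxPolyDP(cn,2.5,True)[:,0]+[x,y]; print(ap.tolist())
    print(np.round(c.plane(ap,.036),4))
    print("V",[int(hsv[...,2][m>0].min()),int(hsv[...,2][m>0].max())])
crop(T.im,350,180,45,50,12,"pics/m_t.png");crop(S.im,240,230,65,55,12,"pics/m_s.png")
crop(T.im,250,140,60,105,5.7,"pics/j_t.png");crop(S.im,315,150,110,95,7,"pics/j_s.png")
E
```

```text
top [  8   6  19  32 406] [371.60344828 206.86945813]
((16.55893898010254, 21.75933074951172), (29.74155044555664, 13.696182250976562), 77.19573211669922)
[[374, 191], [363, 194], [368, 222], [381, 219]]
[[ 0.5482 -0.1954  0.036 ]
 [ 0.5391 -0.1586  0.036 ]
 [ 0.4456 -0.1699  0.036 ]
 [ 0.4542 -0.2126  0.036 ]]
V [69, 111]
scene [  9   6  41  39 854] [269.36065574 259.77868852]
((29.119998931884766, 24.339996337890625), (43.39999771118164, 21.199996948242188), 36.869895935058594)
[[258, 242], [249, 250], [250, 257], [279, 279], [289, 269], [289, 262]]
[[ 0.4486 -0.1808  0.036 ]
 [ 0.4542 -0.2106  0.036 ]
 [ 0.4726 -0.2202  0.036 ]
 [ 0.5653 -0.2051  0.036 ]
 [ 0.559  -0.1719  0.036 ]
 [ 0.5438 -0.1601  0.036 ]]
V [72, 137]
```

View pics/m_t.png

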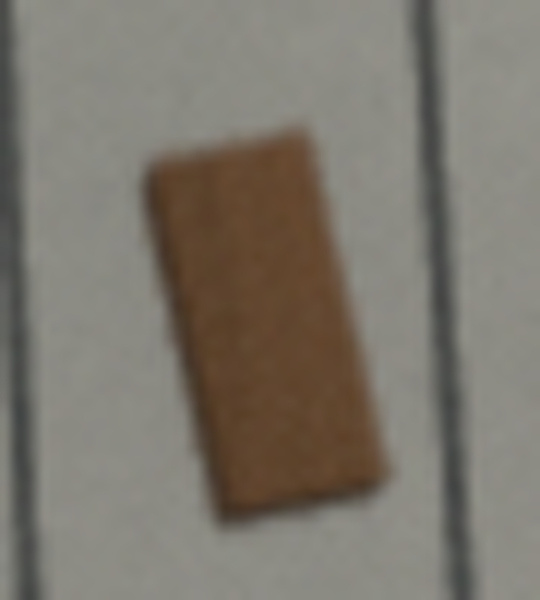

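View pics/m_s.png

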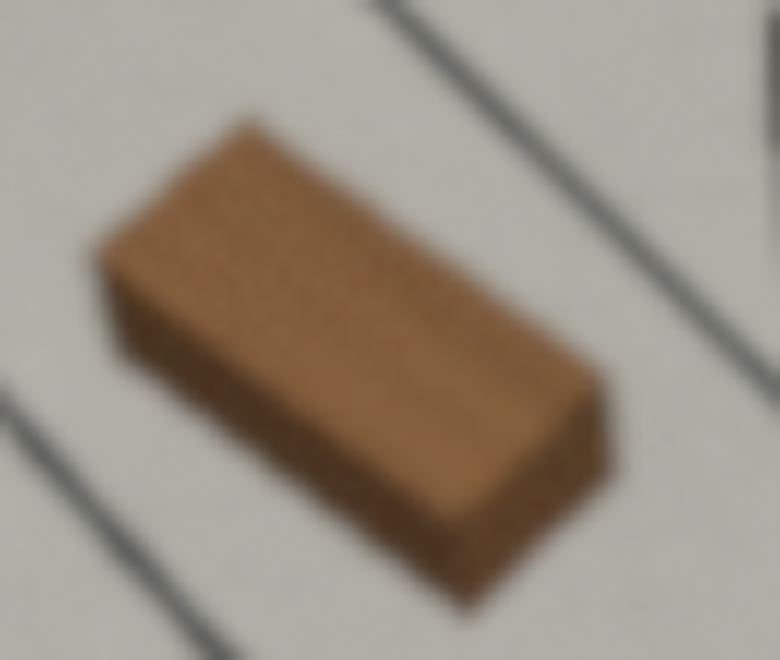

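View pics/j_t.png

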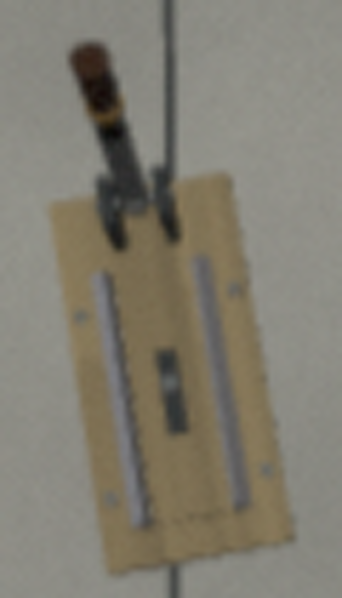

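View pics/j_s.png

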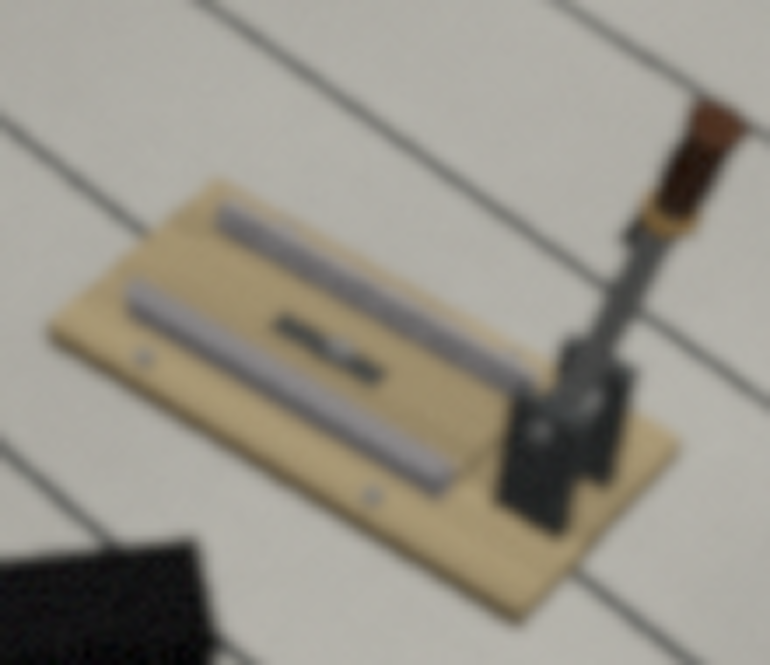

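```bash
cat > a.py <<'E'
from h import *
T=Cam("top");S=Cam("scene")
def o(pts,x,y,k): return (np.array(pts,float)+.5)/k-.5+[x,y]
ms=S.plane(o([(248,118),(98,252),(460,520),(600,375)],240,230,12),.036)
mt=T.plane(o([(230,495),(388,475),(308,130),(158,165)],350,180,12),.036)
def yaw(a,b): d=b-a; return round(float(np.arctan2(d[1],d[0])),4)
for n,m in(("S",ms),("T",mt)):
    print(n,np.round(m[:,:2],4).tolist(),"c",m.mean(0).round(4),"len",[round(float(np.linalg.norm(m[i]-m[(i+1)%4])),4) for i in range(4)])
print("yaw",yaw(ms[1],ms[2]),yaw(ms[0],ms[3]),yaw(mt[0],mt[3]),yaw(mt[1],mt[2]))
rs=S.plane(o([(135,292),(445,482),(222,210),(525,383)],315,150,7),.03)
rt=T.plane(o([(240,508),(201,258),(141,525),(101,275)],250,140,5.7),.03)
for n,r in(("S",rs),("T",rt)):
    print(n,r[:,:2].round(4).tolist(),"c",r.mean(0).round(4),"yaw",yaw(r[0],r[1]),yaw(r[2],r[3]),"len",np.linalg.norm(r[0]-r[1]),np.linalg.norm(r[2]-r[3]))
for n,c,pts,ar in(("S",S,[(282,322),(375,378),(342,350)],(315,150,7)),("T",T,[(177,432),(165,352),(168,382)],(250,140,5.7))):
    p=c.plane(o(pts,*ar),.018); print(n,"slot",p[:2].round(4).tolist(),"mid",p[:2].mean(0).round(4),"peg",c.plane(o(pts[2:],*ar),.023).round(4))
# handle tip
print("tip",tri(T,o([(90,52)],250,140,5.7),S,o([(715,115)],315,150,7)))
print("postmid",S.plane(o([(565,450)],315,150,7),.05))
E
python3 a.py
```

```text
S [[0.4455, -0.1722], [0.4535, -0.2138], [0.5506, -0.1973], [0.5419, -0.1571]] c [ 0.4979 -0.1851  0.036 ] len [0.0423, 0.0985, 0.0411, 0.0976]
T [[0.4495, -0.1724], [0.4537, -0.2154], [0.5502, -0.1995], [0.5416, -0.1578]] c [ 0.4988 -0.1863  0.036 ] len [0.0433, 0.0977, 0.0426, 0.0932]
yaw 0.1679 0.1555 0.1574 0.1637
S [[0.4373, 0.0762], [0.5843, 0.0966], [0.426, 0.1333], [0.57, 0.1552]] c [0.5044 0.1153 0.03  ] yaw 0.1376 0.1509 len 0.14842805847966042 0.14564459937309698
T [[0.4317, 0.0789], [0.5795, 0.0992], [0.4236, 0.1356], [0.571, 0.1578]] c [0.5015 0.1179 0.03  ] yaw 0.1368 0.1496 len 0.14915396943206247 0.14909099331733827
S slot [[0.4787, 0.1167, 0.018], [0.5237, 0.1228, 0.018]] mid [0.5012 0.1197 0.018 ] peg [[0.5079 0.1201 0.023 ]]
T slot [[0.4788, 0.1155, 0.018], [0.5264, 0.122, 0.018]] mid [0.5026 0.1188 0.018 ] peg [[0.5076 0.12   0.023 ]]
tip (array([0.63858796, 0.13706073, 0.22397658]), np.float64(0.001978499836630859))
postmid [[0.61293462 0.12639224 0.05      ]]
```

```bash
cat > to.py <<'E'
# usage: to.py x y z yaw(world yaw of tool y axis) -> shift in tool axes and turn
import sys; from h import *
x,y,z,w=map(float,sys.argv[1:5]); s=env.sense(); M=rot(s["tcp_rot"]).as_matrix(); p=s["eef_pos"]
d=M.T@(np.array([x,y,z])-p)*1000
cur=np.arctan2(M[1,1],M[0,1]); dw=(w-cur+np.pi/2)%np.pi-np.pi/2
print("t",round(s["time_s"],2),"pos",p.round(4),"toolz",M[:,2].round(3),"yaw_y",round(cur,4),"F",s["force"].round(1),"w",round(s["width"],3))
print("shift mm",d.round(1),"turn",round(-dw if M[2,2]<0 else dw,4),"dist",np.linalg.norm(d).round(1),"q7",s["joint_pos"][6].round(2))
E
python3 to.py .42 .35 .27 1.732; python3 to.py .4985 -.186 .2 1.732
```

```text
t 0.4 pos [0.2123 0.6143 0.2312] toolz [-0. -0. -1.] yaw_y 1.2381 F [ 0.1  0.2 -0.4] w 0.997
shift mm [-282.6 -182.   -38.8] turn -0.4939 dist 338.4 q7 -0.05
t 0.4 pos [0.2123 0.6143 0.2312] toolz [-0. -0. -1.] yaw_y 1.2381 F [ 0.1  0.2 -0.4] w 0.997
shift mm [-531.9 -662.9   31.3] turn -0.4939 dist 850.5 q7 -0.05
```

```bash
python3 -m inch '[[-35,-22,-8,-0.08],[-70,-45,-16,-0.16],[-105,-67,-24,-0.25],[-140,-90,-32,-0.33],[-170,-110,-39,-0.41]]' 1 && python3 to.py .45 .15 .27 1.732
```

```text
time_s: 0.82
eef_pos: [0.3384, 0.4528, 0.2708]
tcp_rot: [0.0, -0.04, 0.999, -0.0]
force: [0.5, 0.3, -0.3]
width: 1.0
t 0.82 pos [0.3384 0.4528 0.2708] toolz [ 0.001 -0.    -1.   ] yaw_y 1.6515 F [ 0.5  0.3 -0.3] w 1.0
shift mm [ -86.8 -310.8    0.8] turn -0.0805 dist 322.7 q7 0.66
```

```bash
python3 -m inch '[[-11,-40,0,-0.08],[-22,-80,0,-0.08],[-33,-120,0,-0.08],[-44,-160,0,-0.08],[-55,-199,0,-0.08]]' && python3 -m inch '[[-10,-38,0,0],[-20,-76,0,0],[-30,-116,0,0],[-34,-155,0,0],[-38,-190,0,0]]' && python3 to.py .4985 -.186 .16 1.732
```

```text
time_s: 1.23
eef_pos: [0.4095, 0.2573, 0.2711]
tcp_rot: [0.001, -0.08, 0.997, 0.0]
force: [0.3, 0.5, 0.8]
width: 0.999
time_s: 1.65
eef_pos: [0.4779, 0.073, 0.2715]
tcp_rot: [0.001, -0.08, 0.997, 0.0]
force: [0.4, -0.6, 0.1]
width: 0.999
t 1.65 pos [0.4779 0.073  0.2715] toolz [ 0.002  0.001 -1.   ] yaw_y 1.73 F [ 0.4 -0.6  0.1] w 0.999
shift mm [  21.  -259.   111.3] turn -0.002 dist 282.7 q7 1.52
```

```bash
python3 -m inch '[[3,-38,10,0],[6,-76,20,0],[9,-114,35,0],[12,-152,50,0],[15,-188,66,0]]' && python3 -m inch '[[2,-20,12,0],[4,-45,24,0],[6,-71,36,0],[6,-71,46,0],[6,-71,46,0]]' && python3 to.py .4985 -.186 .060 1.732 && python3 - <<'E'
from h import *
T=Cam("top");S=Cam("scene")
crop(S.im,200,190,130,110,6,"pics/s2.png");crop(T.im,320,150,110,90,6,"pics/t2.png")
E
```

```text
time_s: 2.07
eef_pos: [0.4932, -0.1172, 0.2054]
tcp_rot: [0.002, -0.079, 0.997, 0.0]
force: [1.3, 0.7, -0.1]
width: 0.999
time_s: 2.48
eef_pos: [0.497, -0.1892, 0.1576]
tcp_rot: [0.0, -0.078, 0.997, 0.0]
force: [-0.6, 0.5, -0.3]
width: 1.0
t 2.48 pos [ 0.497  -0.1892  0.1576] toolz [ 0.     0.001 -1.   ] yaw_y 1.7264 F [-0.6  0.5 -0.3] w 1.0
shift mm [-2.   2.8 97.6] turn -0.0056 dist 97.7 q7 2.19
```

View pics/s2.png

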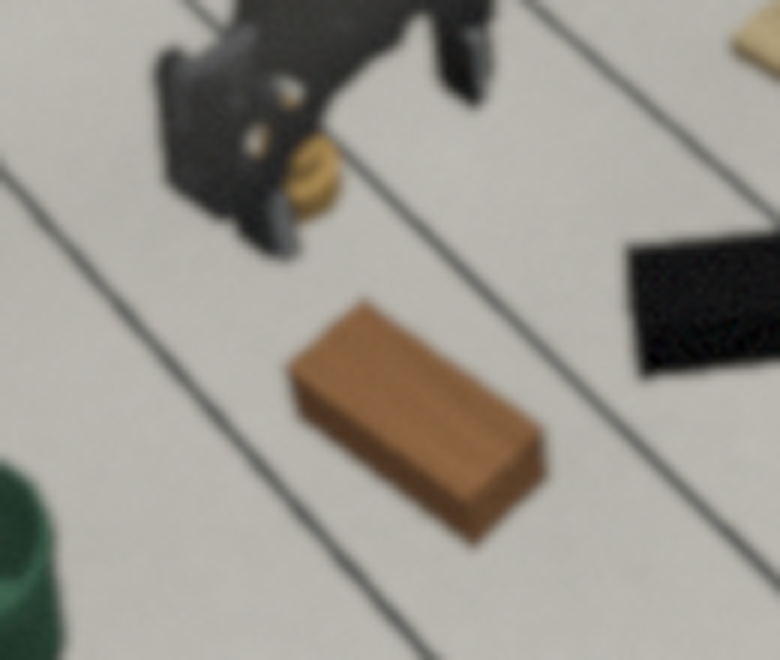

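View pics/t2.png

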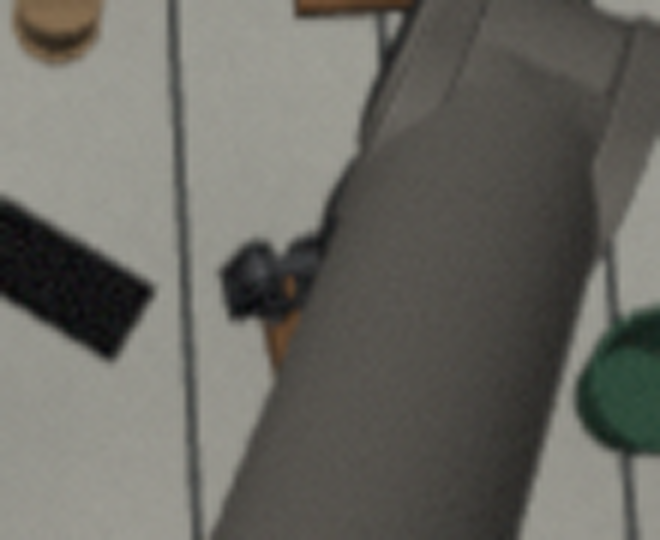

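The wooden block (scene px ≈ 270,260; short, fat, bare cedar) is the marker. The black block (px ≈ 325,240) is the look-alike and the long thin one (px ≈ 297,350) is the offcut. The open fingers hang above the marker, and the crop confirms it is undisturbed.

```bash
python3 -m inch '[[-2,3,25,-0.006],[-2,3,50,-0.006],[-2,3,75,-0.006],[-2,3,100,-0.006],[-2,3,100,-0.006]]' && python3 to.py .4985 -.186 .013 1.732
```

```text
time_s: 3.0
eef_pos: [0.4982, -0.1804, 0.0561]
tcp_rot: [-0.002, -0.084, 0.996, 0.002]
force: [-0.3, 0.2, 0.3]
width: 1.002
t 3.0 pos [ 0.4982 -0.1804  0.0561] toolz [-0.004  0.004 -1.   ] yaw_y 1.7398 F [-0.3  0.2  0.3] w 1.002
shift mm [ 0.5 -5.8 43.1] turn 0.0078 dist 43.5 q7 2.28
```

```bash
python3 -m inch '[[0.5,-5,15,0.008],[0.5,-5.5,28,0.008],[0.5,-5.5,38,0.008],[0.5,-5.5,43,0.008],[0.5,-5.5,43,0.008]]' && python3 to.py .4985 -.186 .013 1.732
```

```text
time_s: 3.42
eef_pos: [0.4987, -0.185, 0.0132]
tcp_rot: [-0.002, -0.081, 0.997, 0.003]
force: [0.1, -0.5, -0.2]
width: 1.004
t 3.42 pos [ 0.4987 -0.185   0.0132] toolz [-0.004  0.005 -1.   ] yaw_y 1.733 F [ 0.1 -0.5 -0.2] w 1.004
shift mm [ 0.3 -1.   0.2] turn 0.001 dist 1.1 q7 2.33
```

```bash
python3 -m inch '[[0,0,0,0],[0,0,0,0],[0,0,0,0],[0,0,0,0],[0,0,0,0]]' 0 30 && python3 -m inch '[[0,0,0,0],[0,0,0,0],[0,0,0,0],[0,0,0,0],[0,0,0,0]]' && python3 to.py .4985 -.186 .013 1.732;python3 - <<'E'
from h import *
S=Cam("scene")
crop(S.im,200,190,130,110,6,"pics/s3.png")
E
```

```text
time_s: 3.83
eef_pos: [0.4994, -0.1851, 0.0141]
tcp_rot: [-0.001, -0.081, 0.997, 0.002]
force: [0.4, 1.0, 5.6]
width: 0.508
time_s: 4.25
eef_pos: [0.4994, -0.1851, 0.0141]
tcp_rot: [-0.001, -0.081, 0.997, 0.003]
force: [-0.4, 0.6, 1.9]
width: 0.508
t 4.25 pos [ 0.4994 -0.1851  0.0141] toolz [-0.002  0.005 -1.   ] yaw_y 1.733 F [-0.4  0.6  1.9] w 0.508
shift mm [ 1.  -0.7  1.1] turn 0.001 dist 1.7 q7 2.33
```

View pics/s3.png

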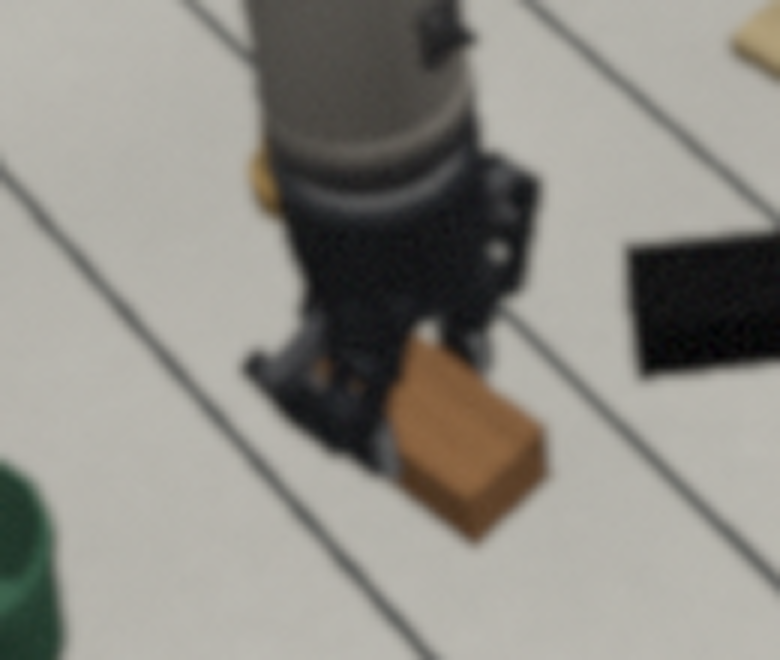

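```bash
python3 -m inch '[[0,0,-25,0],[0,0,-55,0],[0,0,-85,0],[0,0,-110,0],[0,0,-110,0]]' && python3 to.py .495 .1175 .12 1.716
```

```text
time_s: 4.72
eef_pos: [0.5029, -0.1872, 0.1287]
tcp_rot: [0.003, -0.081, 0.997, 0.001]
force: [0.3, 0.3, -0.4]
width: 0.512
t 4.72 pos [ 0.5029 -0.1872  0.1287] toolz [ 0.007  0.003 -1.   ] yaw_y 1.7325 F [ 0.3  0.3 -0.4] w 0.512
shift mm [-41.2 302.    9.5] turn 0.0165 dist 304.9 q7 2.23
```

```bash
python3 -m inch '[[-4,30,0,0],[-9,65,0,0],[-15,102,0,0.01],[-20,140,0,0.016],[-25,178,0,0.016]]' && python3 to.py .495 .1175 .12 1.716
```

```text
time_s: 5.13
eef_pos: [0.4979, -0.006, 0.1283]
tcp_rot: [0.003, -0.072, 0.997, 0.001]
force: [0.1, 0.9, -0.2]
width: 0.504
t 5.13 pos [ 0.4979 -0.006   0.1283] toolz [ 0.006  0.003 -1.   ] yaw_y 1.7156 F [ 0.1  0.9 -0.2] w 0.504
shift mm [-14.9 122.6   8.7] turn -0.0004 dist 123.8 q7 1.8
```

```bash
python3 -m inch '[[-5,38,2,0],[-10,72,4,0],[-13,100,6,0],[-15,117,8,0],[-15,122,8,0]]' && python3 -m inch '[[0,0,10,0],[0,0,20,0],[0,0,35,0],[0,0,45,0],[0,0,45,0]]' && python3 to.py .495 .1175 .06 1.716;python3 - <<'E'
from h import *
T=Cam("top");S=Cam("scene")
crop(S.im,305,140,120,100,6,"pics/s4.png");crop(T.im,240,140,70,105,5.5,"pics/t4.png")
E
```

```text
time_s: 5.55
eef_pos: [0.4938, 0.121, 0.1193]
tcp_rot: [0.002, -0.075, 0.997, 0.002]
force: [0.7, 0.2, -0.6]
width: 0.509
time_s: 5.97
eef_pos: [0.4917, 0.1186, 0.0714]
tcp_rot: [-0.001, -0.074, 0.997, 0.0]
force: [-0.8, -0.1, -0.8]
width: 0.505
t 5.97 pos [0.4917 0.1186 0.0714] toolz [-0.002  0.    -1.   ] yaw_y 1.719 F [-0.8 -0.1 -0.8] w 0.505
shift mm [-3.2 -1.6 11.4] turn 0.003 dist 11.9 q7 1.59
```

View pics/s4.png

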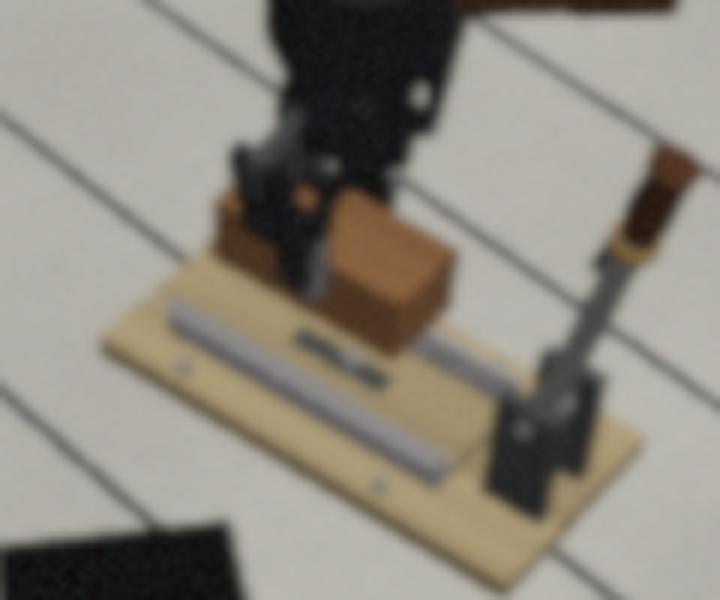

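View pics/t4.png

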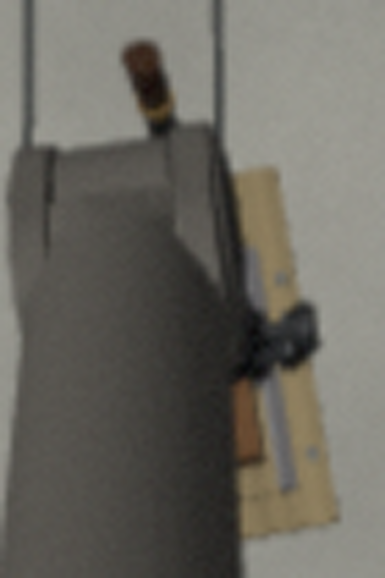

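```bash
cat > chk.py <<'E'
from h import *
import sys
S=Cam("scene"); s=env.sense(); p=s["eef_pos"]; M=rot(s["tcp_rot"]).as_matrix(); w=np.arctan2(M[1,1],M[0,1])-np.pi/2
pts=np.array(eval(sys.argv[1]),float); # near-top corner, right-top corner in crop px(305,140,6)
uv=(pts+.5)/6-.5+[305,140]; P=S.plane(uv,p[2]-.0141+.036)
ex=np.array([np.cos(w),np.sin(w)]);ey=np.array([-ex[1],ex[0]])
for q in P: d=q[:2]-p[:2]; print("corner rel TCP along/across",(d@ex).round(4),(d@ey).round(4))
E
python3 chk.py '[(400,304),(455,253)]'
```

```text
corner rel TCP along/across 0.0466 -0.0222
corner rel TCP along/across 0.0466 0.0179
```

```bash
python3 -m inch '[[-3,-1,5,0],[-3,-1,12,0],[-3,-1,18,0],[-3,-1,24,0],[-3,-1,24,0]]' && python3 to.py .495 .1178 .039 1.716
```

```text
time_s: 6.53
eef_pos: [0.4962, 0.1194, 0.0488]
tcp_rot: [0.0, -0.075, 0.997, 0.001]
force: [-1.1, -0.1, -0.5]
width: 0.51
t 6.53 pos [0.4962 0.1194 0.0488] toolz [ 0.001  0.002 -1.   ] yaw_y 1.7202 F [-1.1 -0.1 -0.5] w 0.51
shift mm [ 1.4 -1.4  9.8] turn 0.0042 dist 10.0 q7 1.62
```

```bash
python3 - <<'E'
from h import *
S=Cam("scene");crop(S.im,305,140,120,100,6,"pics/s5.png")
E
```

```text
(no output)
```

View pics/s5.png

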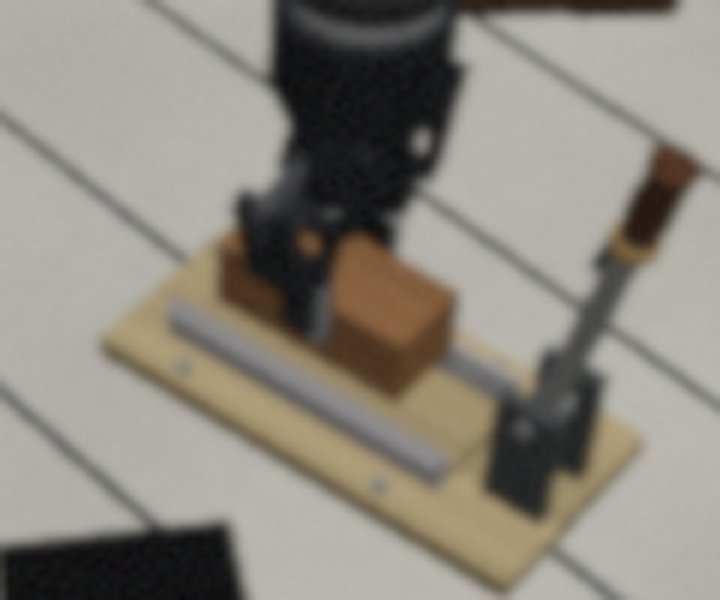

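```bash
python3 - <<'E'
from h import *
S=Cam("scene");s=env.sense();z=s["eef_pos"][2]-.0141
f=lambda pts:(np.array(pts,float)+.5)/6-.5+[305,140]
P=np.r_[S.plane(f([(400,398)]),z),S.plane(f([(402,345),(457,297)]),z+.036),
 S.plane(f([(172,315),(440,475),(166,299),(452,462)]),.03)]
c=np.array([.502,.118]);e=np.array([np.cos(.145),np.sin(.145)]);n=np.array([-e[1],e[0]])
for q in P:print(((q[:2]-c)@e).round(4),((q[:2]-c)@n).round(4))
E
```

```text
0.042 -0.0139
0.0417 -0.0172
0.0429 0.0216
-0.0694 -0.0354
0.0785 -0.0344
-0.078 -0.0293
0.0782 -0.025
```

```bash
python3 -m inch '[[0.5,-1,0,0.003],[0.5,-1.2,1,0.003],[0.5,-1.2,2,0.003],[0.5,-1.2,4,0.003],[0.5,-1.2,6,0.003]]' && python3 to.py .495 .1178 .039 1.716
```

```text
time_s: 7.05
eef_pos: [0.4968, 0.1184, 0.0438]
tcp_rot: [0.001, -0.073, 0.997, 0.001]
force: [-0.6, -1.1, -0.4]
width: 0.508
t 7.05 pos [0.4968 0.1184 0.0438] toolz [ 0.003  0.003 -1.   ] yaw_y 1.7172 F [-0.6 -1.1 -0.4] w 0.508
shift mm [ 1.9 -0.3  4.8] turn 0.0012 dist 5.2 q7 1.62
```

```bash
python3 -m inch '[[2,0,1,0],[2,0,2,0],[2,0,3,0],[2,0,3.5,0],[2,0,4,0]]' && python3 to.py .495 .1178 .0381 1.716
```

```text
time_s: 7.47
eef_pos: [0.4949, 0.1182, 0.0397]
tcp_rot: [0.001, -0.073, 0.997, 0.001]
force: [-0.2, 0.3, -0.6]
width: 0.51
t 7.47 pos [0.4949 0.1182 0.0397] toolz [ 0.003  0.003 -1.   ] yaw_y 1.7172 F [-0.2  0.3 -0.6] w 0.51
shift mm [-0.  -0.4  1.6] turn 0.0012 dist 1.7 q7 1.63
```

```bash
python3 -m inch '[[0,0,0.5,0],[0,0,1,0],[0,0,1.5,0],[0,0,2,0],[0,0,2,0]]' && python3 to.py .495 .1178 .0381 1.716
```

```text
time_s: 7.88
eef_pos: [0.4949, 0.1182, 0.0378]
tcp_rot: [0.001, -0.073, 0.997, 0.001]
force: [-0.7, -0.9, 0.6]
width: 0.507
t 7.88 pos [0.4949 0.1182 0.0378] toolz [ 0.003  0.003 -1.   ] yaw_y 1.7172 F [-0.7 -0.9  0.6] w 0.507
shift mm [-0.  -0.4 -0.3] turn 0.0012 dist 0.5 q7 1.63
```

```bash
python3 -m inch '[[0,0,0.3,0],[0,0,0.6,0],[0,0,1,0],[0,0,1,0],[0,0,1,0]]' && python3 to.py .495 .1178 .0381 1.716
```

```text
time_s: 8.3
eef_pos: [0.495, 0.1182, 0.0374]
tcp_rot: [0.001, -0.073, 0.997, 0.002]
force: [-3.2, -0.0, 6.5]
width: 0.506
t 8.3 pos [0.495  0.1182 0.0374] toolz [ 0.003  0.003 -1.   ] yaw_y 1.7171 F [-3.2 -0.   6.5] w 0.506
shift mm [ 0.1 -0.4 -0.7] turn 0.0011 dist 0.8 q7 1.63
```

```bash
python3 -m inch '[[-1,0,0,0],[-2,0,0,0],[-3,0,0,0],[-4,0,0,0],[-4,0,0,0]]' && python3 to.py .5085 .12 .0321 1.716
```

```text
time_s: 8.72
eef_pos: [0.4975, 0.1186, 0.0374]
tcp_rot: [-0.0, -0.073, 0.997, 0.002]
force: [-5.3, -1.3, 7.5]
width: 0.505
t 8.72 pos [0.4975 0.1186 0.0374] toolz [-0.001  0.003 -1.   ] yaw_y 1.717 F [-5.3 -1.3  7.5] w 0.505
shift mm [-11.1  -0.2   5.3] turn 0.001 dist 12.3 q7 1.63
```

```bash
python3 -m inch '[[-1,0,0.1,0],[-2,0,0.2,0],[-3,0,0.3,0],[-4,0,0.3,0],[-4,0,0.3,0]]' && python3 to.py .5085 .12 .0321 1.716
```

```text
time_s: 9.13
eef_pos: [0.4986, 0.1187, 0.0372]
tcp_rot: [-0.004, -0.073, 0.997, 0.002]
force: [-7.4, -0.8, 12.2]
width: 0.505
t 9.13 pos [0.4986 0.1187 0.0372] toolz [-0.008  0.003 -1.   ] yaw_y 1.7169 F [-7.4 -0.8 12.2] w 0.505
shift mm [-10.   -0.2   5. ] turn 0.0009 dist 11.2 q7 1.63
```

```bash
python3 -m inch '[[0,0,-0.8,0],[-1,0,-0.8,0],[-2,0,-0.8,0],[-3,0,-0.8,0],[-3,0,-0.8,0]]' && python3 to.py .5085 .12 .0321 1.716
```

```text
time_s: 9.55
eef_pos: [0.5017, 0.1192, 0.0378]
tcp_rot: [-0.004, -0.073, 0.997, 0.002]
force: [-1.3, -0.1, 1.9]
width: 0.507
t 9.55 pos [0.5017 0.1192 0.0378] toolz [-0.008  0.002 -1.   ] yaw_y 1.7169 F [-1.3 -0.1  1.9] w 0.507
shift mm [-6.9 -0.2  5.6] turn 0.0009 dist 8.9 q7 1.63
```

```bash
python3 -m inch '[[-0.7,0,0.1,0],[-1.4,0,0.2,0],[-2,0,0.2,0],[-2.5,0,0.2,0],[-2.5,0,0.2,0]]' && python3 to.py .5085 .12 .0321 1.716
```

```text
time_s: 9.97
eef_pos: [0.5051, 0.1197, 0.0375]
tcp_rot: [-0.003, -0.073, 0.997, 0.002]
force: [-0.2, -0.9, -0.7]
width: 0.512
t 9.97 pos [0.5051 0.1197 0.0375] toolz [-0.006  0.003 -1.   ] yaw_y 1.717 F [-0.2 -0.9 -0.7] w 0.512
shift mm [-3.5 -0.2  5.4] turn 0.001 dist 6.4 q7 1.63
```

```bash
python3 -m inch '[[-0.5,0,0,0],[-1,0,0,0],[-1.5,0,0,0],[-2,0,0,0],[-2,0,0,0]]' && python3 to.py .5085 .12 .0321 1.716
```

```text
time_s: 10.38
eef_pos: [0.5073, 0.12, 0.0375]
tcp_rot: [-0.003, -0.073, 0.997, 0.001]
force: [0.0, -0.1, -1.2]
width: 0.504
t 10.38 pos [0.5073 0.12   0.0375] toolz [-0.006  0.003 -1.   ] yaw_y 1.717 F [ 0.  -0.1 -1.2] w 0.504
shift mm [-1.2 -0.2  5.4] turn 0.001 dist 5.5 q7 1.64
```

```bash
python3 -m inch '[[0,0,0.3,0],[0,0,0.6,0],[0,0,0.9,0],[0,0,1.2,0],[0,0,1.2,0]]' && python3 to.py .5085 .12 .0321 1.716
```

```text
time_s: 10.8
eef_pos: [0.5072, 0.12, 0.0362]
tcp_rot: [-0.003, -0.073, 0.997, 0.001]
force: [-0.1, -0.4, -0.4]
width: 0.511
t 10.8 pos [0.5072 0.12   0.0362] toolz [-0.006  0.003 -1.   ] yaw_y 1.717 F [-0.1 -0.4 -0.4] w 0.511
shift mm [-1.3 -0.2  4.1] turn 0.001 dist 4.3 q7 1.64
```

Dropping free, with no force: the socket is over the peg. I'll lower on toward the floor.

```bash
python3 -m inch '[[0,0,0.5,0],[0,0,1,0],[0,0,1.5,0],[0,0,2,0],[0,0,2.2,0]]' && python3 to.py .5085 .12 .0321 1.716
```

```text
time_s: 11.22
eef_pos: [0.5071, 0.12, 0.0339]
tcp_rot: [-0.003, -0.073, 0.997, 0.001]
force: [0.2, 0.6, -0.1]
width: 0.509
t 11.22 pos [0.5071 0.12   0.0339] toolz [-0.006  0.002 -1.   ] yaw_y 1.717 F [ 0.2  0.6 -0.1] w 0.509
shift mm [-1.4 -0.2  1.8] turn 0.001 dist 2.3 q7 1.64
```

```bash
python3 -m inch '[[0,0,0.3,0],[0,0,0.7,0],[0,0,1,0],[0,0,1.3,0],[0,0,1.3,0]]' && python3 to.py .5085 .12 .0321 1.716
```

```text
time_s: 11.63
eef_pos: [0.5071, 0.12, 0.0326]
tcp_rot: [-0.003, -0.073, 0.997, 0.001]
force: [0.2, -0.5, -1.0]
width: 0.51
t 11.63 pos [0.5071 0.12   0.0326] toolz [-0.006  0.002 -1.   ] yaw_y 1.7171 F [ 0.2 -0.5 -1. ] w 0.51
shift mm [-1.4 -0.2  0.5] turn 0.0011 dist 1.5 q7 1.64
```

```bash
python3 -m inch '[[0,0,0.3,0],[0,0,0.6,0],[0,0,0.9,0],[0,0,1.2,0],[0,0,1.2,0]]' && python3 to.py .5085 .12 .0321 1.716
```

```text
time_s: 12.05
eef_pos: [0.507, 0.12, 0.0317]
tcp_rot: [-0.003, -0.073, 0.997, 0.002]
force: [-1.8, -0.1, 5.4]
width: 0.507
t 12.05 pos [0.507  0.12   0.0317] toolz [-0.006  0.003 -1.   ] yaw_y 1.7169 F [-1.8 -0.1  5.4] w 0.507
shift mm [-1.5 -0.2 -0.4] turn 0.0009 dist 1.5 q7 1.64
```

```bash
python3 -m inch '[[0,0,0,0],[0,0,0,0],[0,0,0,0],[0,0,0,0],[0,0,0,0]]' 0.85 && python3 -m inch '[[0,0,-10,0],[0,0,-30,0],[0,0,-60,0],[0,0,-90,0],[0,0,-100,0]]' && python3 to.py .5085 .12 .15 1.716; python3 - <<'E'
from h import *
T=Cam("top");S=Cam("scene")
crop(S.im,305,140,120,100,6,"pics/s6.png");crop(T.im,240,140,70,105,5.5,"pics/t6.png")
E
```

```text
time_s: 12.47
eef_pos: [0.507, 0.12, 0.0316]
tcp_rot: [-0.003, -0.073, 0.997, 0.002]
force: [0.6, -0.6, 0.4]
width: 0.853
time_s: 12.88
eef_pos: [0.5104, 0.12, 0.1362]
tcp_rot: [0.001, -0.073, 0.997, 0.003]
force: [0.9, -0.5, 0.4]
width: 0.852
t 12.88 pos [0.5104 0.12   0.1362] toolz [ 0.001  0.005 -1.   ] yaw_y 1.7164 F [ 0.9 -0.5  0.4] w 0.852
shift mm [  1.9   0.3 -13.8] turn 0.0004 dist 13.9 q7 1.56
```

View pics/s6.png

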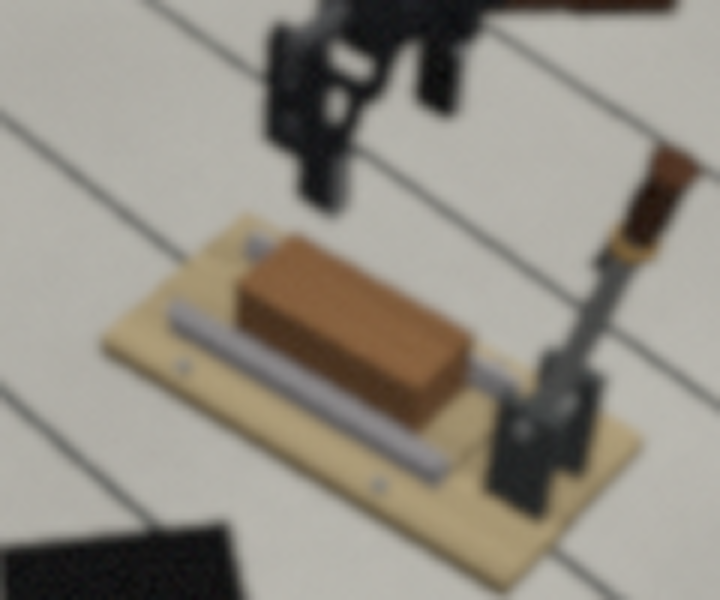

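```bash
python3 - <<'E'
from h import *
S=Cam("scene")
f=lambda pts:(np.array(pts,float)+.5)/6-.5+[305,140]
for z in(.054,.060):
    P=S.plane(f([(293,235),(240,287),(420,388),(471,335)]),z)
    print(z,P.mean(0).round(4),[np.linalg.norm(P[i]-P[(i+1)%4]).round(4) for i in range(4)], "yaw",np.arctan2(*(P[2]-P[1])[[1,0]]).round(3))
E
```

```text
0.054 [0.5062 0.1197 0.054 ] [np.float64(0.0419), np.float64(0.0967), np.float64(0.0402), np.float64(0.0977)] yaw 0.17
0.06 [0.5101 0.1152 0.06  ] [np.float64(0.0415), np.float64(0.0959), np.float64(0.0399), np.float64(0.0969)] yaw 0.17
```

Marker is seated: the centre comes out at (0.506, 0.120), it met the floor 6 mm below the peg contact, and the image shows it level between the rails. Next is the arm, so I'll close the fingers, rise over the handle and go behind it.

```bash
python3 -m inch '[[0,0,-35,0],[0,0,-70,0],[0,0,-105,0],[0,0,-140,0],[0,0,-150,0]]' 0 && python3 to.py .672 .1434 .285 1.716; python3 - <<'E'
import numpy as np
for th in [1.78,1.6,1.4,1.2,1.0,.8,.6,.4,.2,.1,0]:
    s=105-130*np.cos(th)+11*np.sin(th)+11; z=64+130*np.sin(th)+11*np.cos(th); print(th,round(s,1),round(z,1))
E
```

```text
time_s: 13.45
eef_pos: [0.5105, 0.1198, 0.2859]
tcp_rot: [0.001, -0.073, 0.997, 0.003]
force: [0.9, -0.2, -0.2]
width: 0.138
t 13.45 pos [0.5105 0.1198 0.2859] toolz [ 0.001  0.006 -1.   ] yaw_y 1.7171 F [ 0.9 -0.2 -0.2] w 0.138
shift mm [-163.2   -0.2    1.1] turn 0.0011 dist 163.2 q7 1.48
1.78 153.8 188.9
1.6 130.8 193.6
1.4 104.7 194.0
1.2 79.1 189.2
1.0 55.0 179.3
0.8 33.3 164.9
0.6 14.9 146.5
0.4 0.5 124.8
0.2 -9.2 100.6
0.1 -12.3 87.9
0 -14.0 75.0
```

```bash
python3 -m inch '[[-35,0,0,0],[-75,0,0,0],[-115,0,0,0],[-150,0,0,0],[-166,0,0,0]]' && python3 -m inch '[[0,0,0,0],[0,0,15,0],[0,0,40,0],[0,0,65,0],[0,0,90,0]]' && python3 to.py .672 .1434 .19 1.716;  python3 - <<'E'
from h import *
T=Cam("top");S=Cam("scene")
crop(S.im,305,100,130,130,5,"pics/s7.png");crop(T.im,240,100,90,145,4,"pics/t7.png")
E
```

```text
time_s: 13.87
eef_pos: [0.6771, 0.1448, 0.2818]
tcp_rot: [-0.001, -0.073, 0.997, 0.002]
force: [-0.6, 0.3, -0.4]
width: 0.001
time_s: 14.28
eef_pos: [0.6749, 0.1448, 0.1887]
tcp_rot: [-0.003, -0.073, 0.997, 0.002]
force: [0.1, 0.5, -0.1]
width: 0.003
t 14.28 pos [0.6749 0.1448 0.1887] toolz [-0.006  0.003 -1.   ] yaw_y 1.7173 F [ 0.1  0.5 -0.1] w 0.003
shift mm [ 3.1 -1.  -1.2] turn 0.0013 dist 3.5 q7 1.64
```

View pics/s7.png

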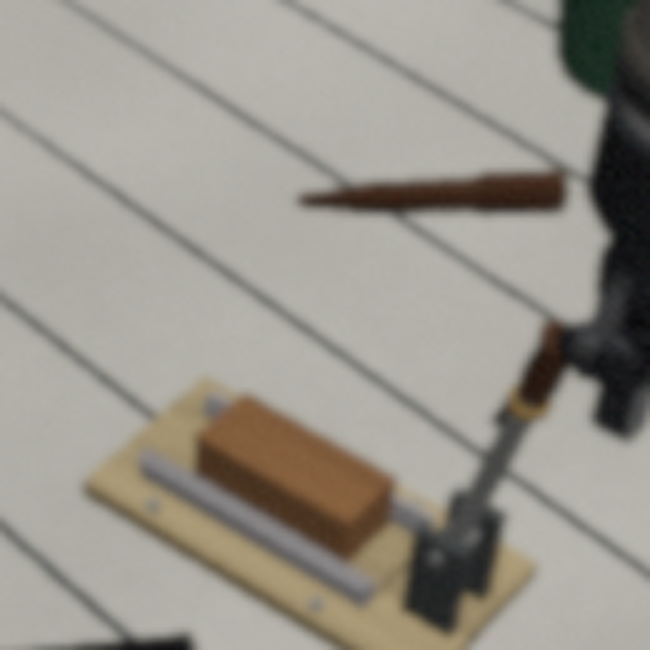

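View pics/t7.png

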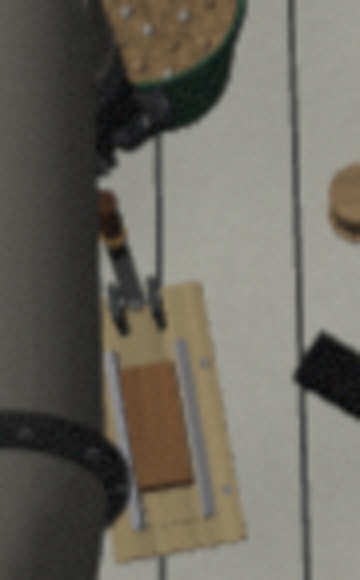

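```bash
python3 -m inch '[[10,-0.5,-1,0],[20,-0.5,-2,0],[30,-1,-3,0],[40,-1,-4,0],[50,-1,-5,0]]' && python3 to.py .606 .1335 .194 1.716
```

```text
time_s: 14.8
eef_pos: [0.6221, 0.1363, 0.1914]
tcp_rot: [-0.007, -0.073, 0.997, 0.001]
force: [0.8, -0.6, -0.7]
width: -0.002
t 14.8 pos [0.6221 0.1363 0.1914] toolz [-0.015  0.001 -1.   ] yaw_y 1.7174 F [ 0.8 -0.6 -0.7] w -0.002
shift mm [16.4 -0.4 -2.3] turn 0.0014 dist 16.6 q7 1.62
```

```bash
python3 -m inch '[[10,0,-2,0],[21,0,-3,0],[31,0,-1,0],[42,0,2,0],[51,0,5,0]]' && python3 to.py .5765 .1292 .189 1.716; python3 - <<'E'
from h import *
S=Cam("scene")
crop(S.im,305,100,130,130,5,"pics/s8.png")
E
```

```text
time_s: 15.22
eef_pos: [0.5709, 0.1286, 0.1881]
tcp_rot: [-0.007, -0.073, 0.997, 0.001]
force: [0.3, -0.7, 1.3]
width: -0.001
t 15.22 pos [0.5709 0.1286 0.1881] toolz [-0.013  0.002 -1.   ] yaw_y 1.7174 F [ 0.3 -0.7  1.3] w -0.001
shift mm [-5.6 -0.2 -1. ] turn 0.0014 dist 5.7 q7 1.59
```

View pics/s8.png

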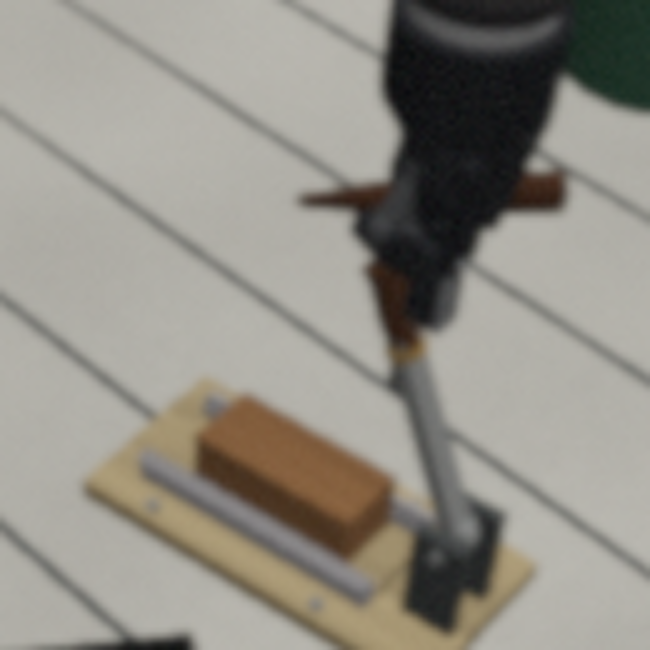

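```bash
python3 -m inch '[[8,0,4,0],[17,0,9,0],[26,0,15,0],[36,0,23,0],[46,0,32,0]]' && python3 to.py .5168 .12 .1465 1.716; python3 - <<'E'
from h import *
S=Cam("scene")
crop(S.im,305,100,130,130,5,"pics/s9.png")
E
```

```text
time_s: 15.68
eef_pos: [0.5226, 0.1215, 0.1563]
tcp_rot: [-0.008, -0.073, 0.997, 0.002]
force: [0.8, 0.4, 0.4]
width: 0.002
t 15.68 pos [0.5226 0.1215 0.1563] toolz [-0.016  0.002 -1.   ] yaw_y 1.7172 F [0.8 0.4 0.4] w 0.002
shift mm [ 5.8 -0.7  9.8] turn 0.0012 dist 11.5 q7 1.57
```

View pics/s9.png

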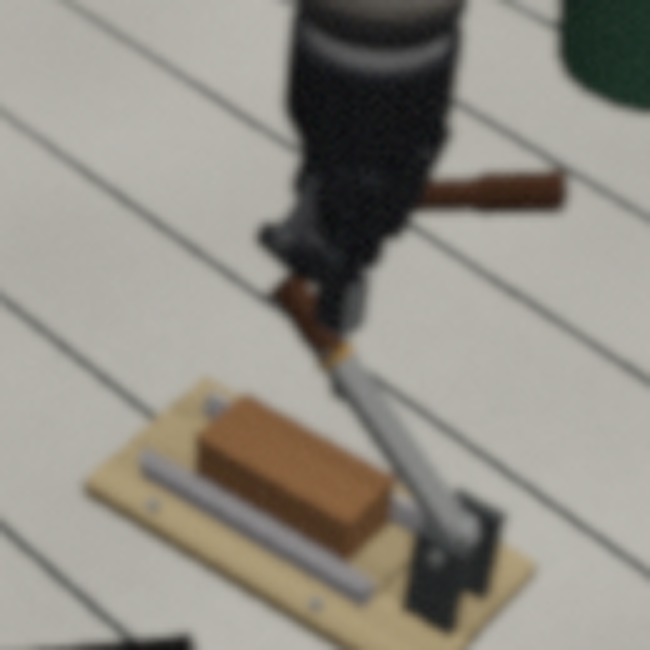

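```bash
python3 -m inch '[[6,0,9,0],[13,0,19,0],[19,0,29,0],[24,0,39,0],[27,0,48,0]]' && python3 to.py .4877 .1163 .075 1.716
```

```text
time_s: 16.15
eef_pos: [0.4908, 0.117, 0.1063]
tcp_rot: [-0.011, -0.073, 0.997, 0.001]
force: [1.1, -0.6, 0.0]
width: -0.002
t 16.15 pos [0.4908 0.117  0.1063] toolz [-0.023  0.001 -1.   ] yaw_y 1.7173 F [ 1.1 -0.6  0. ] w -0.002
shift mm [ 2.5 -0.3 31.3] turn 0.0013 dist 31.4 q7 1.58
```

```bash
python3 -m inch '[[1,0,7,0],[2,0,14,0],[2,0,20,0],[2,0,25,0],[2,0,28,0]]' && python3 to.py .4877 .1163 .075 1.716; python3 - <<'E'
from h import *
S=Cam("scene")
crop(S.im,305,100,130,130,5,"pics/s10.png")
E
```

```text
time_s: 16.57
eef_pos: [0.4882, 0.1166, 0.0777]
tcp_rot: [-0.011, -0.073, 0.997, 0.001]
force: [0.1, 0.4, 1.2]
width: 0.002
t 16.57 pos [0.4882 0.1166 0.0777] toolz [-0.023  0.001 -1.   ] yaw_y 1.7171 F [0.1 0.4 1.2] w 0.002
shift mm [ 0.5 -0.3  2.7] turn 0.0011 dist 2.7 q7 1.61
```

View pics/s10.png

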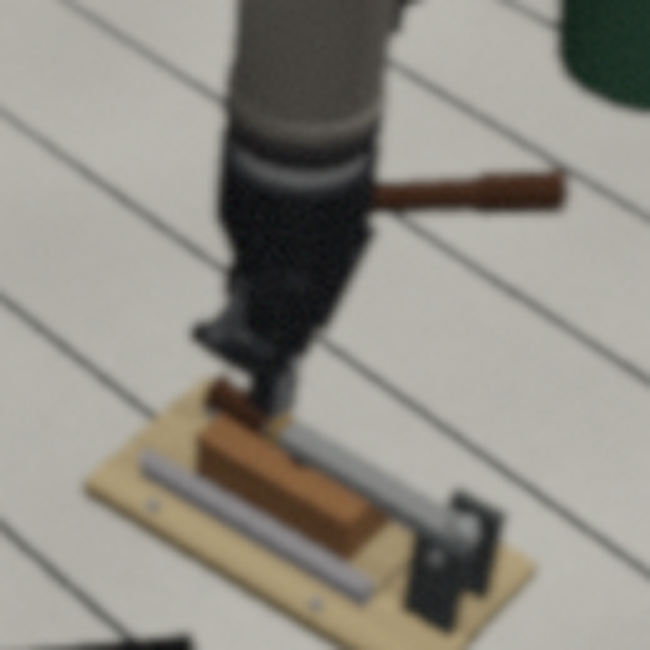

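Nearly level. I'll press slowly until a firm but gentle stop.

```bash
python3 -m inch '[[0,0,0.7,0],[0,0,1.4,0],[0,0,2,0],[0,0,2.5,0],[0,0,2.5,0]]' && python3 -m inch '[[0,0,0.5,0],[0,0,1,0],[0,0,1.5,0],[0,0,1.5,0],[0,0,1.5,0]]'
```

```text
time_s: 17.03
eef_pos: [0.4881, 0.1166, 0.075]
tcp_rot: [-0.012, -0.073, 0.997, 0.001]
force: [0.3, -0.3, 0.8]
width: -0.003
time_s: 17.45
eef_pos: [0.4882, 0.1167, 0.0737]
tcp_rot: [-0.011, -0.073, 0.997, 0.001]
force: [-0.3, 0.6, 0.9]
width: -0.0
```

```bash
python3 -m inch '[[0,0,0.4,0],[0,0,0.8,0],[0,0,1.2,0],[0,0,1.2,0],[0,0,1.2,0]]' && python3 -m inch '[[0,0,0.4,0],[0,0,0.8,0],[0,0,1.2,0],[0,0,1.2,0],[0,0,1.2,0]]'
```

```text
time_s: 17.87
eef_pos: [0.4882, 0.1166, 0.0732]
tcp_rot: [-0.012, -0.073, 0.997, 0.001]
force: [-2.5, -1.5, 8.8]
width: -0.0
time_s: 18.28
eef_pos: [0.4882, 0.1167, 0.0731]
tcp_rot: [-0.012, -0.073, 0.997, 0.002]
force: [-3.3, -0.6, 10.5]
width: 0.004
```

```bash
python3 -m inch '[[0,0,0,0],[0,0,0,0],[0,0,0,0],[0,0,-1,0],[0,0,-3,0]]' && python3 -m inch '[[0,0,-15,0],[0,0,-45,0],[0,0,-80,0],[0,0,-115,0],[0,0,-150,0]]' && python3 -m inch '[[30,0,-10,0],[60,0,-20,0],[60,-35,-20,0],[60,-70,-20,0],[60,-105,-20,0]]' && python3 -m inch '[[0,-40,0,0],[0,-80,0,0],[0,-120,0,0],[0,-120,0,0],[0,-120,0,0]]'; python3 - <<'E'
from h import *
T=Cam("top");S=Cam("scene")
print(env.sense()["force"].round(1))
crop(S.im,300,140,120,100,6,"pics/s11.png");cv2.imwrite("pics/t11.png",T.im)
crop(T.im,240,140,70,105,5.5,"pics/t11c.png")
E
```

```text
time_s: 18.7
eef_pos: [0.488, 0.1166, 0.0757]
tcp_rot: [-0.012, -0.073, 0.997, 0.002]
force: [-0.1, -0.2, 0.4]
width: -0.002
time_s: 19.12
eef_pos: [0.4911, 0.1162, 0.2269]
tcp_rot: [-0.012, -0.073, 0.997, 0.001]
force: [0.7, 0.8, -0.0]
width: -0.001
time_s: 19.53
eef_pos: [0.4472, 0.0029, 0.2482]
tcp_rot: [-0.012, -0.074, 0.997, 0.002]
force: [-0.1, -0.0, -0.9]
width: 0.001
time_s: 19.95
eef_pos: [0.4645, -0.1184, 0.2474]
tcp_rot: [-0.012, -0.071, 0.997, 0.001]
force: [-0.1, 0.6, 0.1]
width: 0.0
[-0.6  0.1 -0.1]
```

View pics/s11.png

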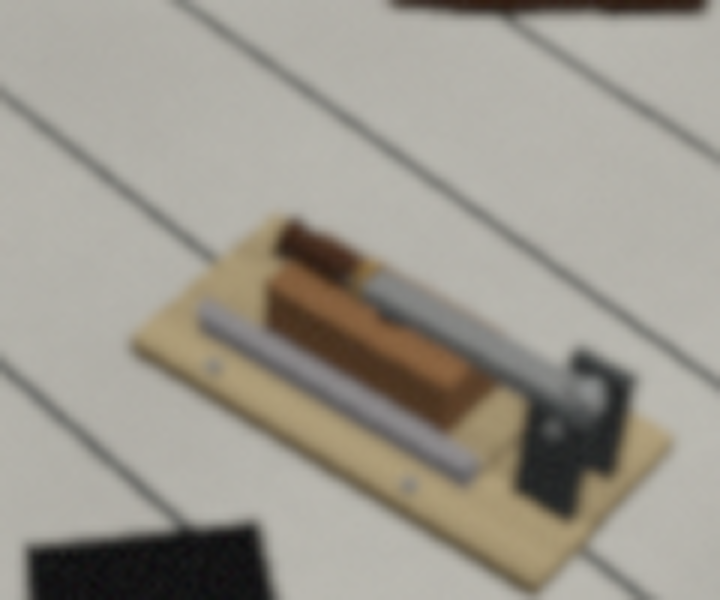

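View pics/t11.png

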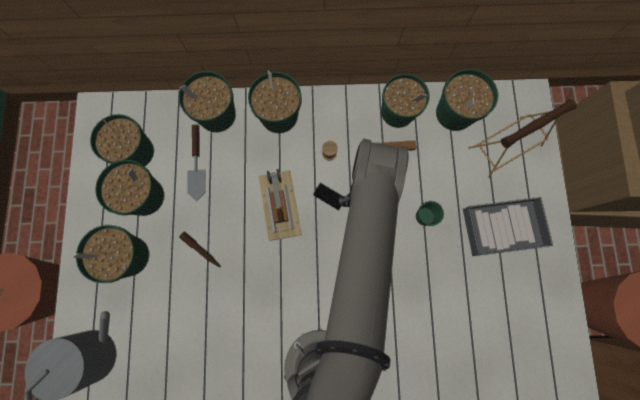

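View pics/t11c.png

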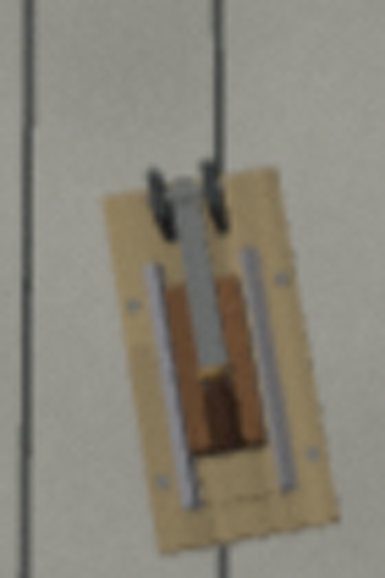

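```bash
python3 - <<'E'
from h import *
T=Cam("top");S=Cam("scene")
f=lambda p,x,y,k:(np.array([p],float)+.5)/k-.5+[x,y]
print(tri(T,f((226,445),240,140,5.5),S,f((288,237),300,140,6)))
print(tri(T,f((208,371),240,140,5.5),S,f((370,270),300,140,6)))
E
```

```text
(array([0.45395678, 0.11057366, 0.06664481]), np.float64(0.0011479069566522765))
(array([0.49656495, 0.11980402, 0.07177532]), np.float64(0.0017389331455331051))
```

```bash
python3 -c "
from workcell import env
print(env.hand_in())"
```

```text
the job is handed in; nothing more can be done
None
```

The marker head is seated over the peg in the jig, the hold-down arm is closed on it, and the job was handed in at about 20 s of the 72 s allowed. No verdict came back, so the result rests on my own checks.

**What I did**
- I gripped the bare cedar block (not the black look-alike) and lowered it into the channel until it touched the peg at about 6 N.
- I slid it gently along the channel. It stuck once, with about 12 N down, so I lifted slightly and carried on at about 2 N.
- The force then vanished and it went down freely to the floor, about 6 mm below the peg contact, where I felt about 5 N.
- I let go, swung the arm over from behind with closed fingers, and pressed to a firm stop at about 10 N before backing off.

**Last checks**
- **Marker:** before the arm closed, its middle measured (0.506, 0.120) m, about 5 mm from the seat point. It was level between the rails.
- **Arm:** the handle end measured 67 mm above the bench against an expected 64 mm, which is within picture accuracy. The joint angle itself cannot be read.
- **Bystanders:** the dibber, trowel, spool and pot look unmoved. In the last full picture the robot partly covers the offcut and hides the hose fitting, but no contact was felt near them.
- **Robot:** it was clear of everything, with no force on the tool.

**Disagreements**
- The two cameras differed by up to about 3 mm on the jig's position. I placed the marker by the peg and slot, where they agreed better.
- The marker's direction in the picture before closing read 0.17 rad, against about 0.145 for the jig. That is within the 0.12 rad allowed, and I put it down to blurred corners.

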